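# Dock a tall dispenser bottle in the analyser bay

### The arm

A 6-joint arm with a two-finger parallel gripper is mounted at the origin on the work surface. World frame = base frame: x ahead of the robot, y to its left, z up, the work surface at z = 0. Lengths are in m, angles in rad, forces in N, time in s.
With the tool pointing down it reaches from about 0.35 to 0.725 m from the base axis. Payload 6 kg.
Tool frame: the origin (TCP) lies at the very end of the fingers, on their centre line; the grasp point (between the pads) lies 19 mm behind it (tcp_to_grasp is the distance from the TCP to the grasp point, in m); z points along the fingers, x is the direction in which the jaws open and shut, and the axes are right-handed (so a half turn about z gives the same grasp; the last joint's range is limited). The gripper opens to 85 mm and grips with 20 to 120 N. Pads are 22 mm wide; open, the fingers measure 114 mm over their backs; the gripper's body (76 mm by 85 mm) begins 54 mm behind the grasp point. The pads swing forward as they close: fully open they stand 13 mm farther back than shut.
Start: joints at [1.466, 0.04, 0.085, 0, -1.615, -0.334], TCP at [0.255, 0.543, 0.231] pointing down, gripper open.
Joint ranges: [-2.56, 2.56], [-1.29, 2.01], [-1.08, 1.49], [-3.29, 1.98], [-2.81, -0.18], [-2.99, 2.99]. Speed limits (rad/s): [2.57, 2.57, 3.01, 3.14, 3.14, 3.14].

### API

Orientations are given as a rotation vector (axis times angle).
In Python, from station import observe, grab_frame, camera_params, close_job, spot_in, outline_of, pinpoint, tcp_to_grasp gives the robot as it stands.
- The arm moves only by the tool drive_tool, never from a script. Its argument "deltas" is a list of rows, each a list of 7 numbers: the finger opening in m, from 0 to 0.0854, then the shift along the tool's x, y, z in m, then the turn, a rotation vector about the tool's x, y, z in degrees. In form: [[hand, tx, ty, tz, rx, ry, rz], ...]. A call has 1 to 5 rows; each row is the pose to reach, as a shift and turn from the pose commanded when the call began, along the tool's axes at that moment; what a row does not reach only later rows make up. A row lasts 1/12 s, in which the tool goes at most 41.7 mm and 7.16 degrees, less where a joint would pass 70% of its speed; a pose out of reach is approached as far as the arm can. A call with a gripper value outside its range is refused whole. The fingers move at their own pace and stop on an object; the grip force is fixed at half the most. Time passes only in rows, so rows that repeat a pose let the fingers close. It gives the time, the measured TCP pose, the force and the opening at its end, in the units of the state.
- observe(): the state, without advancing time (a new reading comes with each control period).
- grab_frame(name): name is "side" or "top" or "wrist"; returns (picture, depth): 400x640x3 uint8, red, green, blue; 400x640 float32, m along the optical axis (not along the pixel's ray), 0 where there is no reading.
- camera_params(name): a dict with "fx", "fy", "cx", "cy" (pixels), "k1" (the pictures are not rectified: a ray, as slopes to the right and down, at radius r is drawn at 1 + k1 r^2 times it, then the intrinsics apply), "extrinsics" (4x4, takes a point from camera to world coordinates). Camera axes: x right, y down, z forward; pixel columns grow to the right and rows downward; lengths in m; the calibration is good to about 2 mm. A picture is of the moment at which its call begins: read the wrist's pose just before it. camera_params takes no time and is no camera call; for the wrist camera it gives the pose at the moment of the call.
- close_job(): hands the job in, once; it reports no verdict.
Trained networks look in the newest picture that a camera, given by its name, has taken for a name from the list of things; names that differ only in an ending like _2 or _b are one class to them, and where a whole thing is asked for, a point or a joint stands for the part that bears it (a point fixed in the world has none). Each returns a list of dicts, best first, with "confidence" (0 to 1); they miss things now and then, are a little off and sometimes report something else, mostly with a low value. They report only what shows in the picture. A call takes as long as a camera call. They do not tell look-alikes from the thing itself.
- spot_in(target, camera): "xyz" ([x, y, z] in m, in world coordinates, good to about 4 mm: the middle of the surface that is visible of it).
- outline_of(target, camera): "mask" (400x640 bool, what is visible of it).
- pinpoint(target, camera): "xyz" ([x, y, z] in m, in world coordinates, good to about 4 mm: a listed point, or the origin of a listed thing).
The state is a dict: "time": time; "joints": joint angles; "joint_vel": joint speeds; "joint_torque": joint torques, N m; "tool_pos": TCP position; "tool_rot": TCP orientation; "wrist_force": force on the tool from outside, world axes, zero at the start; "ft_torque": the same for the moment, N m; "finger_gap": finger opening in m.
Only numpy, scipy, OpenCV 4.12 (cv2) and the standard library are available. Lean on these libraries where they do the work, as an engineer would, in place of code of your own. Each camera call takes 0.05 s, during which the arm holds its last target. There are 200 camera calls.

### The job

Slide the tall amber dispenser bottle across the bench into the teal docking bay by pushing it low down, keeping it upright and on the bench and never squeezing or lifting it. Press it home against the bay's black sprung pad with a hand push of about 14 N, held for one second and never more than 20 N, then swing the yellow retaining bar fully shut behind it and leave the bottle standing home. Do not disturb the tube racks or the small pot.

Things in the scene. Friction and masses are not known exactly. Their poses are not given: they have to be found in the camera images.
- bottle: Tall amber bottle, 0.35-0.6 kg. Cylinder 64 mm wide up to 105 mm high, tapering to a 30 mm neck at 128; white collar 36 mm wide at 146-176; teal head 32 mm wide, top at 216. Origin: centre of underside, z up. Friction 0.35-0.5 on bench and fingers: slides if pushed below 45 mm, topples if pushed higher or if the hand meets its upper part (tilt the hand back). Over 20 N from the fingers harms it.
- dock: Fixed bay. Origin on the bench = bottle's origin when home, touching the resting pad; x into the bay, y left, z up. No floor. Teal guides 40 mm high, 72 mm apart, x -5 to 60 mm, flared from x -5 out to -46 mm (about 130 mm apart there). White housing 75 mm high, 180 wide, x 55 to 130 mm. Bar's hinge post, 20 mm thick, at x -48, y 85 mm.
- pad: Black sprung pad at the back of the bay, 50 mm wide, 15-49 mm above the bench. Origin: centre of its front face, at rest 32 mm along dock x from the dock's origin. Yields along dock x only 1 mm per 10 N; springs back when let go. Registers at over 5 N for 0.5 s. Fingers feel its force plus the bottle's friction on the bench: 1-3 N sliding free, up to 6 N when pressing.
- bar (a joint): Yellow retaining bar, 53-67 mm above the bench, on a vertical hinge. 0 rad = shut: from the post along dock -y across the mouth, 11 mm behind the body of a bottle that is home. Positive = open, turning clockwise from above (out towards dock -x, then +y); stops at 0 and 2.3 rad. Starts open 1.6-2.1 rad; stays where left (friction about 0.06 N m).
- bar_hinge (a point): Point on the bar's vertical hinge axis, 53 mm above the bench; at x = -48, y = 85 mm in the dock's frame.
- bar_knob (a point): Grip point of the bar's upright black knob, a round pin 16 mm thick, 65-115 mm above the bench. The point is on its axis, 98 mm above the bench, 92 mm from the hinge axis. Bar shut: at x -84, y 0 mm in the dock's frame; otherwise on the circle round the hinge.
- red_rack: Bystander: teal rack of red-capped tubes, 84 x 132 mm, 100 mm high, origin under its centre, loose.
- lilac_rack: Bystander: teal rack of lilac-capped tubes, 84 x 108 mm, 100 mm high, origin under its centre, loose.
- pot: Bystander: small clear pot with a yellow lid, 56 mm diameter, 70 mm high, origin under its centre, loose.
Things that resemble listed ones, but are neither listed nor needed, are in the scene too. Several things look just like the bottle: the one meant starts farthest to the robot's left.

How it is judged:
On the way, in this order (a step that is already met when the one before it is completed fails the run):
1. the bottle stands upright in the bay's mouth, its axis within 45 mm of home (x of bottle in the frame of dock above -0.045 m and y of bottle in the frame of dock between -0.012 and 0.012 m and angle between bottle's own z axis and vertical below 0.08 rad), for 0.1 s.
2. the upright bottle is pressed against the pad with more than 5 N for half a second (contact force between bottle and pad above 5 N and y of bottle in the frame of dock between -0.012 and 0.012 m and angle between bottle's own z axis and vertical below 0.08 rad), for 0.5 s.
3. the bar is swung shut (value of joint bar below 0.1 rad), for 0.2 s.
At the end, for the whole second after the job is handed in: The bottle stands upright (within 0.05 rad) on the bench, at rest, untouched, its axis within 8 mm of the home point, and the retaining bar is shut (below 0.1 rad) (value of joint bar below 0.1 rad and horizontal distance between bottle and dock below 0.008 m and angle between bottle's own z axis and vertical below 0.05 rad and height (world z) of bottle below 0.005 m and linear speed of bottle below 0.01 m/s and contact force between the fingers and bottle below 0.1 N).
It fails at once if the bottle tips by more than 0.2 rad (angle between bottle's own z axis and vertical above 0.2 rad).
It fails at once if the bottle is lifted off the bench by more than 12 mm (height (world z) of bottle above 0.012 m).
It fails at once if the fingers push or squeeze the bottle with more than 20 N (contact force between the fingers and bottle above 20 N).
It fails at once if a tube rack or the pot is moved by more than 15 mm (distance of any of red_rack, lilac_rack, pot from where it was at the start of the episode above 0.015 m).
It also fails if it takes over 72 s, if anything falls off the work surface, if the arm or the gripper's body presses on something with over 40 N, if the wrist force passes 120 N, or if a joint passes its speed limit or range.

## Working session

There is one attempt and no reset: what is moved stays moved. The work goes in short steps, Python scripts to look and compute and a tool call to move; the robot and the scene stay as the last step left them, time stands still between calls to the robot, and variables do not carry over. Pictures are saved under pics/ and viewed, about 8 in all and at most 12, crops included, and the job is handed in when it is done.

Besides the shell and the picture viewer there is one more tool, called after "Request:" in YAML: its name, and indented under it one key for each argument. drive_tool: Moves the arm, as the interface text tells. Its arguments: {"type":"object","properties":{"deltas":{"type":"array","items":{"type":"array","items":{"type":"number"}}}},"required":["deltas"]}

```bash
mkdir -p pics; cat > h.py <<'E'
import numpy as np, cv2
from station import *
from scipy.spatial.transform import Rotation as R
np.set_printoptions(precision=4,suppress=True)
def save(n,f):
    p,d=grab_frame(n); cv2.imwrite('pics/'+f,p[:,:,::-1]); return p,d
def proj(n,P):
    c=camera_params(n); E=np.linalg.inv(c['extrinsics']); q=E[:3,:3]@np.array(P)+E[:3,3]
    a=q[:2]/q[2]; a=a*(1+c['k1']*(a@a)); return [round(float(c['fx']*a[0]+c['cx'])),round(float(c['fy']*a[1]+c['cy']))]
E
python3 - <<'E'
from h import *
s=observe(); print(s['tool_pos'],s['tool_rot'],s['wrist_force'],tcp_to_grasp)
ims=[]
for n in('top','side'):
    p,d=save(n,n+'0.png')
    for t in('bottle','dock','pad','bar_hinge','bar_knob','red_rack','lilac_rack','pot'):
        print(n,t,[(np.round(r['xyz'],3).tolist(),round(r['confidence'],2),proj(n,r['xyz'])) for r in pinpoint(t,n)])
E
```

```text
[0.2547 0.5429 0.2303] [ 1.6841 -2.6504  0.0016] [ 0.2262  0.1438 -0.4899] 0.0187
top bottle [([0.581, -0.216, 0.0], 0.84, [377, 183]), ([0.366, -0.208, -0.001], 0.75, [377, 253]), ([0.477, -0.188, -0.004], 0.68, [369, 217]), ([0.466, -0.081, -0.003], 0.67, [335, 221])]
top dock [([0.663, -0.076, -0.002], 0.84, [331, 157])]
top pad [([0.692, -0.081, 0.034], 0.61, [333, 146])]
top bar_hinge [([0.621, 0.012, 0.055], 0.8, [303, 169])]
top bar_knob [([0.548, 0.07, 0.102], 0.78, [283, 193])]
top red_rack [([0.543, -0.399, 0.005], 0.77, [436, 194]), ([0.466, -0.083, -0.001], 0.34, [335, 221])]
top lilac_rack [([0.582, 0.376, -0.002], 0.57, [185, 187])]
top pot [([0.701, -0.272, -0.003], 0.89, [394, 144])]
side bottle [([0.368, -0.209, 0.001], 0.79, [281, 293]), ([0.466, -0.077, 0.0], 0.77, [297, 245]), ([0.475, -0.188, 0.0], 0.77, [318, 271]), ([0.58, -0.216, 0.001], 0.72, [360, 264])]
side dock []
side pad [([0.692, -0.08, 0.029], 0.56, [369, 212])]
side bar_hinge [([0.622, 0.007, 0.052], 0.76, [333, 195])]
side bar_knob [([0.55, 0.077, 0.102], 0.81, [300, 176])]
side red_rack [([0.55, -0.4, -0.002], 0.88, [391, 326])]
side lilac_rack [([0.586, 0.378, 0.001], 0.92, [277, 154])]
side pot []
```

View pics/top0.png

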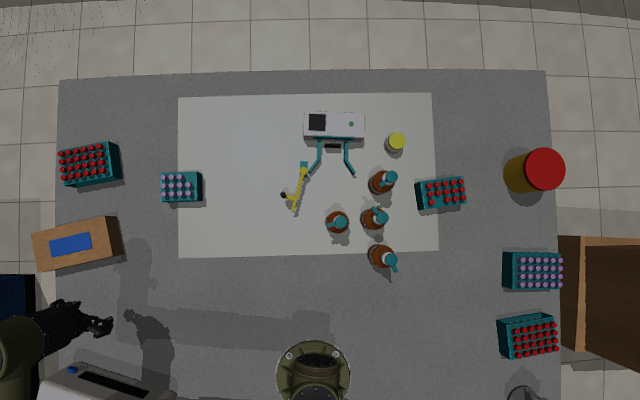

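View pics/side0.png

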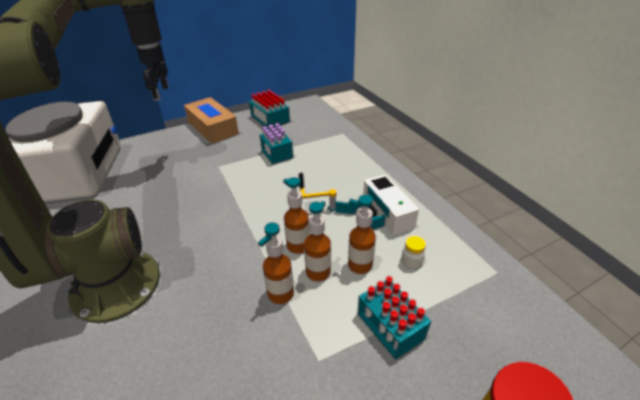

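Amber bottles seen in the top view: (335,221), (369,217), (377,183) and (377,253). The one farthest left is (335,221), at about (0.466, -0.080). The dock mouth is near (331,157) and the knob near (283,193). Next I'll check a close crop and get the dock yaw from the housing.

```bash
cat >> h.py <<'E'
def cloud(n,d):
    c=camera_params(n); v,u=np.nonzero(d>0); z=d[v,u]
    a=np.stack([(u-c['cx'])/c['fx'],(v-c['cy'])/c['fy']],1); b=a.copy()
    for _ in range(5): b=a/(1+c['k1']*(b**2).sum(1))[:,None]
    P=np.c_[b*z[:,None],z]; E=c['extrinsics']; return P@E[:3,:3].T+E[:3,3],u,v
def Rt(psi,th,s=1):
    z=np.array([np.sin(th)*np.cos(psi),np.sin(th)*np.sin(psi),-np.cos(th)])
    x=s*np.array([-np.sin(psi),np.cos(psi),0]); return np.c_[x,np.cross(z,x),z]
def delta(pos,Rg):
    s=observe(); R0=R.from_rotvec(s['tool_rot'])
    print('cur',s['tool_pos'],'d',R0.inv().apply(np.array(pos)-s['tool_pos'])*1000,'rot',np.degrees((R0.inv()*R.from_matrix(Rg)).as_rotvec()),'j',s['joints'],'t',s['time'],'F',s['wrist_force'])
E
python3 - <<'E'
from h import *
p,d=grab_frame('top'); cv2.imwrite('pics/c.png',cv2.resize(p[95:275,250:430,::-1],None,fx=3.3,fy=3.3,interpolation=cv2.INTER_CUBIC))
P,u,v=cloud('top',d)
m=(P[:,2]>.068)&(P[:,2]<.082)&(P[:,0]>.69)&(P[:,0]<.86)&(abs(P[:,1]+.09)<.14)&(P[:,1]>-.2)
print(m.sum(),cv2.minAreaRect(P[m,:2].astype(np.float32)*1000))
m=(P[:,2]>.13)&(abs(P[:,0]-.466)<.05)&(abs(P[:,1]+.08)<.05); print('bottle top',np.median(P[m],0),P[m].min(0),P[m].max(0))
print(R.from_rotvec(observe()['tool_rot']).as_matrix())
for s in(1,-1): delta([.37,-.07,.27],Rt(0,np.radians(30),s))
E
```

```text
1490 ((749.7427978515625, -81.59696960449219), (177.3450164794922, 76.26447296142578), 86.43856811523438)
bottle top [ 0.462  -0.0767  0.2141] [ 0.4464 -0.0972  0.1576] [ 0.4808 -0.0466  0.2188]
[[-0.4248 -0.9053 -0.    ]
 [-0.9053  0.4248 -0.0001]
 [ 0.0001 -0.     -1.    ]]
cur [0.2549 0.5432 0.2313] d [ 506.1649 -364.7029  -38.6898] rot [ -8.9769 -40.2392 150.1746] j [ 1.4657  0.0402  0.0848 -0.     -1.6155 -0.3337] t 0.95 F [-0.4402 -0.1888 -0.4197]
cur [0.2549 0.5432 0.2313] d [ 506.1649 -364.7029  -38.6898] rot [ 29.5128  -6.584  -24.5581] j [ 1.4657  0.0402  0.0848 -0.     -1.6155 -0.3337] t 0.95 F [-0.4402 -0.1888 -0.4197]
```

View pics/c.png

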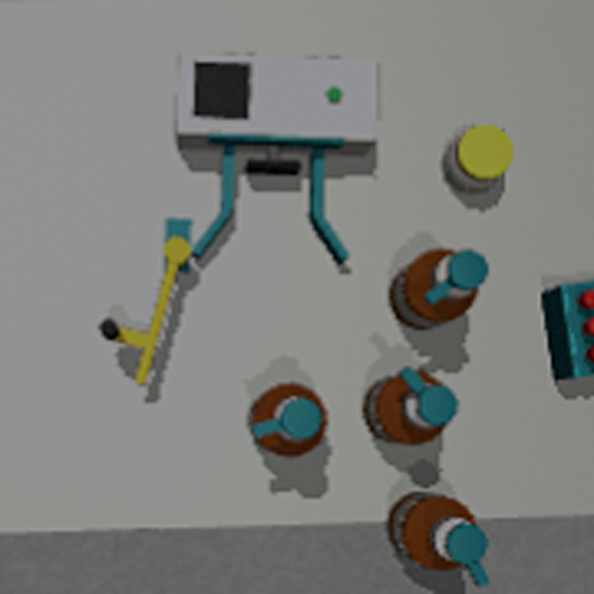

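The crop confirms it: the target is the bottle left and nearest the bar, at about (288,418) in the crop. Its spout points left. Now I'll move the hand over behind it.

Request:
drive_tool:
  deltas:
    - [0.026, 20, -15, -2, 0, 0, 7]
    - [0.026, 40, -29, -3, 0, 0, 14]
    - [0.026, 61, -44, -5, 0, 0, 21]
    - [0.026, 81, -58, -6, 0, 0, 28]
    - [0.026, 101, -73, -8, 0, 0, 35]

```text
time: 1.37
tool_pos: [0.2941, 0.3371, 0.2451]
tool_rot: [-0.801, 3.038, 0.0]
wrist_force: [2.0, 0.2, 0.4]
finger_gap: 0.0268
```

I gave the shifts in mm but the tool takes metres. The step cap limited the move, so no harm was done. I'll use metres from here.

```bash
python3 - <<'E'
from h import *
delta([.37,-.07,.27],Rt(0,0,1))
E
```

```text
cur [0.2941 0.3371 0.2451] d [ 134.7322 -391.6267  -24.9145] rot [  0.0138   0.0071 119.5438] j [ 1.3083 -0.3727 -0.2536  0.0002 -1.6898 -0.7926] t 1.3667 F [1.9586 0.2297 0.4497]
```

Request:
drive_tool:
  deltas:
    - [0.026, 0.007, -0.02, -0.001, 0, 0, 7]
    - [0.026, 0.014, -0.039, -0.002, 0, 0, 14]
    - [0.026, 0.02, -0.059, -0.004, 0, 0, 21]
    - [0.026, 0.027, -0.078, -0.005, 0, 0, 28]
    - [0.026, 0.034, -0.098, -0.006, 0, 0, 35]

```text
time: 1.78
tool_pos: [0.3134, 0.2361, 0.2514]
tool_rot: [0.15, 3.138, 0.001]
wrist_force: [1.3, 0.4, 1.0]
finger_gap: 0.0262
```

Request:
drive_tool:
  deltas:
    - [0.026, -0.006, -0.02, -0.001, 0, 0, 7]
    - [0.026, -0.012, -0.04, -0.002, 0, 0, 14]
    - [0.026, -0.017, -0.06, -0.004, 0, 0, 21]
    - [0.026, -0.023, -0.08, -0.005, 0, 0, 28]
    - [0.026, -0.029, -0.1, -0.006, 0, 0, 35]

```text
time: 2.2
tool_pos: [0.3333, 0.1339, 0.2575]
tool_rot: [1.086, 2.947, 0.002]
wrist_force: [0.7, 0.3, 0.4]
finger_gap: 0.026
```

Request:
drive_tool:
  deltas:
    - [0.026, -0.016, -0.013, -0.001, 0, 0, 7]
    - [0.026, -0.032, -0.026, -0.002, 0, 0, 14]
    - [0.026, -0.049, -0.039, -0.004, 0, 0, 21]
    - [0.026, -0.065, -0.052, -0.005, 0, 0, 28]
    - [0.026, -0.081, -0.065, -0.006, 0, 0, 35]

```text
time: 2.62
tool_pos: [0.3534, 0.032, 0.2635]
tool_rot: [1.923, 2.484, 0.002]
wrist_force: [-0.0, 0.2, -0.2]
finger_gap: 0.0258
```

Request:
drive_tool:
  deltas:
    - [0.026, -0.02, -0.001, -0.001, -3, 0, 3]
    - [0.026, -0.04, -0.003, -0.002, -7, 0, 6]
    - [0.026, -0.06, -0.004, -0.004, -13, 0, 9]
    - [0.026, -0.08, -0.005, -0.005, -17, 0, 12]
    - [0.026, -0.1, -0.006, -0.006, -22, 0, 15]

```text
time: 3.03
tool_pos: [0.3734, -0.0662, 0.27]
tool_rot: [2.039, 2.022, 0.447]
wrist_force: [-0.3, -0.5, 0.6]
finger_gap: 0.026
```

```bash
python3 - <<'E'
from h import *
save('wrist','w1.png')
for t in('bottle','dock','pad','bar_hinge','bar_knob'):
    print(t,[(np.round(r['xyz'],3).tolist(),round(r['confidence'],2),proj('wrist',r['xyz'])) for r in pinpoint(t,'wrist')])
for p in([.37,-.077,.20],[.39,-.077,.03]): delta(p,Rt(0,np.radians(35),1))
E
```

```text
bottle [([0.578, -0.217, -0.001], 0.77, [220, 210]), ([0.367, -0.206, -0.003], 0.72, [192, 81]), ([0.475, -0.186, 0.001], 0.58, [227, 158]), ([0.468, -0.08, 0.003], 0.57, [300, 153])]
dock []
pad [([0.693, -0.081, 0.036], 0.41, [303, 270])]
bar_hinge [([0.619, 0.016, 0.051], 0.73, [360, 247])]
bar_knob [([0.547, 0.07, 0.093], 0.62, [408, 235])]
cur [ 0.3732 -0.0647  0.269 ] d [-15.6586 -28.3163  62.2838] rot [-13.3099  -2.6194  -1.1062] j [ 0.5324 -0.9988 -0.6402  0.1471 -1.5759 -2.0809] t 3.3333 F [0.753  0.3814 0.9813]
cur [ 0.3732 -0.0647  0.269 ] d [-24.1286 -72.4954 227.4397] rot [-13.3099  -2.6194  -1.1062] j [ 0.5324 -0.9988 -0.6402  0.1471 -1.5759 -2.0809] t 3.3333 F [0.753  0.3814 0.9813]
```

View pics/w1.png

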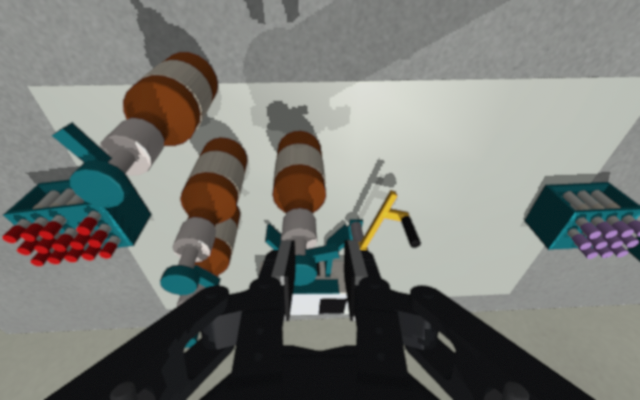

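```bash
python3 - <<'E'
from h import *
delta([.385,-.080,.12],Rt(np.radians(-3),np.radians(35),1))
E
```

```text
cur [ 0.3732 -0.0647  0.269 ] d [-22.667  -43.8721 141.9261] rot [-13.3803  -4.0461   1.5399] j [ 0.5324 -0.9988 -0.6402  0.1471 -1.5759 -2.0809] t 3.3333 F [0.753  0.3814 0.9813]
```

Request:
drive_tool:
  deltas:
    - [0.026, -0.004, -0.009, 0.028, -3, -1, 0.3]
    - [0.026, -0.009, -0.018, 0.056, -6, -2, 0.6]
    - [0.026, -0.013, -0.026, 0.085, -9, -3, 0.9]
    - [0.026, -0.018, -0.035, 0.113, -12, -4, 1.2]
    - [0.026, -0.0227, -0.044, 0.142, -13.4, -4.05, 1.5]

```text
time: 3.75
tool_pos: [0.4091, -0.0932, 0.1428]
tool_rot: [1.933, 1.855, 0.568]
wrist_force: [-0.1, 0.2, -1.8]
finger_gap: 0.0258
```

```bash
python3 - <<'E'
from h import *
delta([.385,-.080,.022],Rt(np.radians(-3),np.radians(35),1))
E
```

```text
cur [ 0.4091 -0.0932  0.1428] d [ 10.4351 -86.6905  87.9321] rot [-1.8929 -1.2317  0.2711] j [ 0.5213 -1.2839 -1.0828  0.2954 -1.273  -2.1478] t 3.75 F [-0.1237  0.2001 -1.8082]
```

```bash
python3 - <<'E'
from h import *
delta([.405,-.080,.022],Rt(np.radians(-3),np.radians(30),1))
E
```

```text
cur [ 0.4091 -0.0932  0.1428] d [ 11.1629 -69.9559  98.8602] rot [ 3.1069 -1.2188  0.3246] j [ 0.5213 -1.2839 -1.0828  0.2954 -1.273  -2.1478] t 3.75 F [-0.1237  0.2001 -1.8082]
```

Request:
drive_tool:
  deltas:
    - [0.026, 0.005, -0.016, 0.022, 3, -1.2, 0.3]
    - [0.026, 0.011, -0.032, 0.045, 3, -1.2, 0.3]
    - [0.026, 0.011, -0.049, 0.068, 3, -1.2, 0.3]
    - [0.026, 0.011, -0.05, 0.07, 3, -1.2, 0.3]

```text
time: 4.08
tool_pos: [0.4262, -0.096, 0.073]
tool_rot: [2.002, 1.899, 0.486]
wrist_force: [-0.3, -1.0, 0.3]
finger_gap: 0.026
```

```bash
python3 - <<'E'
from h import *
delta([.405,-.080,.022],Rt(np.radians(-3),np.radians(30),1))
E
```

```text
cur [ 0.4262 -0.096   0.073 ] d [ 14.1733 -43.3647  35.0315] rot [-2.1777 -0.8529 -0.2592] j [ 0.4161 -1.0559 -1.0822  0.2224 -1.1082 -2.0951] t 4.0833 F [-0.2508 -0.9917  0.2981]
```

```bash
python3 - <<'E'
from h import *
delta([.412,-.085,.14],Rt(np.radians(-3),np.radians(27),1))
delta([.395,-.080,.14],Rt(np.radians(-3),np.radians(18),1))
delta([.400,-.080,.03],Rt(np.radians(-3),np.radians(18),1))
E
```

```text
cur [ 0.4262 -0.096   0.073 ] d [ 11.3191  18.139  -65.9989] rot [ 0.8222 -0.8594 -0.2368] j [ 0.4161 -1.0559 -1.0822  0.2224 -1.1082 -2.0951] t 4.0833 F [-0.2508 -0.9917  0.2981]
cur [ 0.4262 -0.096   0.073 ] d [ 15.4779   2.8759 -73.9827] rot [ 9.822  -0.8764 -0.1689] j [ 0.4161 -1.0559 -1.0822  0.2224 -1.1082 -2.0951] t 4.0833 F [-0.2508 -0.9917  0.2981]
cur [ 0.4262 -0.096   0.073 ] d [ 14.0495 -44.046   25.623 ] rot [ 9.822  -0.8764 -0.1689] j [ 0.4161 -1.0559 -1.0822  0.2224 -1.1082 -2.0951] t 4.0833 F [-0.2508 -0.9917  0.2981]
```

Request:
drive_tool:
  deltas:
    - [0.026, 0.006, 0.009, -0.033, 0.5, -0.4, -0.1]
    - [0.026, 0.0113, 0.018, -0.066, 0.8, -0.86, -0.2]
    - [0.026, 0.0155, 0.003, -0.074, 6, -0.88, -0.17]
    - [0.026, 0.0155, 0.003, -0.074, 9.8, -0.88, -0.17]
    - [0.026, 0.0155, 0.003, -0.074, 9.8, -0.88, -0.17]

```text
time: 4.5
tool_pos: [0.3961, -0.0787, 0.1449]
tool_rot: [2.097, 1.994, 0.319]
wrist_force: [-0.1, 0.0, -1.0]
finger_gap: 0.0256
```

```bash
python3 - <<'E'
from h import *
delta([.400,-.080,.03],Rt(np.radians(-3),np.radians(18),1))
save('side','s2.png')
print([(np.round(r['xyz'],3).tolist(),round(r['confidence'],2)) for r in pinpoint('bottle','side')])
E
```

```text
cur [ 0.3961 -0.0787  0.1449] d [ -1.0112 -32.0978 110.4428] rot [ 0.1907 -0.0083  0.1082] j [ 0.4632 -0.9325 -0.8387  0.157  -1.3883 -2.0915] t 4.5 F [-0.0792  0.0488 -0.9987]
[([0.474, -0.19, -0.002], 0.84), ([0.576, -0.217, 0.0], 0.83), ([0.367, -0.207, 0.001], 0.82), ([0.468, -0.078, 0.0], 0.8), ([0.547, -0.398, -0.004], 0.71)]
```

Bottle undisturbed. Descend.

Request:
drive_tool:
  deltas:
    - [0.026, 0, -0.008, 0.028, 0, 0, 0]
    - [0.026, 0, -0.016, 0.055, 0, 0, 0]
    - [0.026, -0.001, -0.024, 0.083, 0, 0, 0]
    - [0.026, -0.001, -0.032, 0.11, 0, 0, 0]
    - [0.026, -0.001, -0.032, 0.11, 0, 0, 0]

```text
time: 5.02
tool_pos: [0.3968, -0.0816, 0.023]
tool_rot: [2.1, 1.993, 0.316]
wrist_force: [0.1, 0.1, -1.0]
finger_gap: 0.0255
```

```bash
python3 - <<'E'
from h import *
save('side','s3.png')
delta([.412,-.079,.03],Rt(np.radians(-3),np.radians(24),1))
E
```

```text
cur [ 0.3983 -0.0816  0.0271] d [ 3.2863 13.8314  1.4826] rot [-5.6903  0.0525  0.0508] j [ 0.4495 -0.9423 -1.0602  0.1654 -1.176  -2.1144] t 5.0667 F [-0.0023  0.0244  1.0503]
```

Request:
drive_tool:
  deltas:
    - [0.026, 0.001, 0.005, 0.001, -1, 0, 0]
    - [0.026, 0.002, 0.009, 0.001, -2, 0, 0]
    - [0.026, 0.003, 0.013, 0.0015, -3.7, 0, 0]
    - [0.026, 0.003, 0.0135, 0.0015, -3.7, 0, 0]

```text
time: 5.4
tool_pos: [0.4171, -0.0795, 0.0363]
tool_rot: [2.057, 1.953, 0.388]
wrist_force: [-0.4, -0.5, -0.0]
finger_gap: 0.0262
```

```bash
python3 - <<'E'
from h import *
p,d=save('side','s4.png'); cv2.imwrite('pics/s4c.png',cv2.resize(p[100:330,180:480,::-1],None,fx=2.4,fy=2.4))
delta([.430,-.079,.028],Rt(np.radians(-3),np.radians(26),1))
E
```

```text
cur [ 0.4166 -0.0796  0.0357] d [ 1.2317  9.5131 12.1582] rot [-3.8369 -0.1891 -0.0046] j [ 0.4572 -0.9634 -1.0808  0.2028 -1.1184 -2.1377] t 5.45 F [-0.8966 -0.3357  0.1318]
```

View pics/s4c.png

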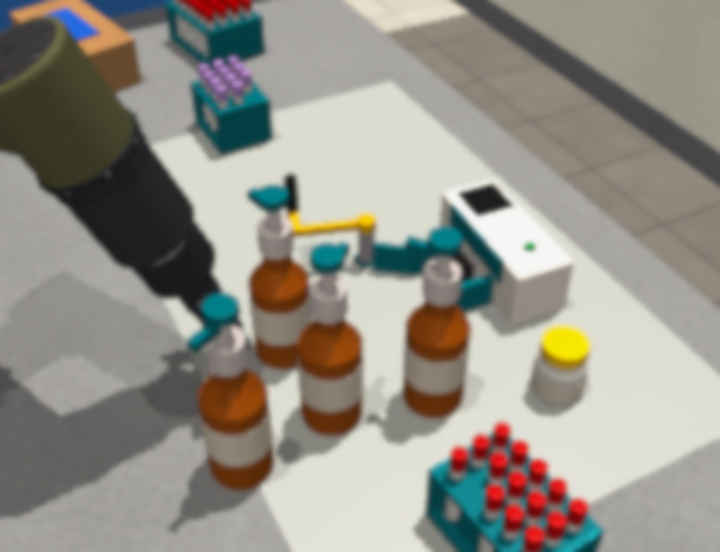

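Request:
drive_tool:
  deltas:
    - [0.026, 0.0, 0.003, 0.004, -1.3, 0, 0]
    - [0.026, 0.0, 0.006, 0.008, -2.6, -0.1, 0]
    - [0.026, 0.001, 0.0095, 0.012, -3.8, -0.2, 0]
    - [0.026, 0.001, 0.013, 0.014, -4, -0.2, 0]
    - [0.026, 0.001, 0.0165, 0.0155, -4.5, -0.2, 0]

```text
time: 5.87
tool_pos: [0.4468, -0.0842, 0.033]
tool_rot: [2.02, 1.918, 0.444]
wrist_force: [-5.0, 0.4, 3.4]
finger_gap: 0.0264
```

```bash
python3 - <<'E'
from h import *
save('side','s5.png')
print([(np.round(r['xyz'],3).tolist(),round(r['confidence'],2)) for r in pinpoint('bottle','side')])
delta([.460,-.079,.025],Rt(np.radians(-3),np.radians(32),1))
E
```

```text
[([0.577, -0.217, 0.0], 0.96), ([0.364, -0.209, 0.001], 0.87), ([0.486, -0.084, 0.002], 0.83), ([0.472, -0.19, -0.0], 0.63)]
cur [ 0.4467 -0.0842  0.0326] d [ 5.7843  8.4151 12.5462] rot [-6.2587 -0.309  -0.0339] j [ 0.4162 -0.8894 -1.0812  0.232  -0.983  -2.1287] t 5.9667 F [-0.3848  0.27   -0.0406]
```

Request:
drive_tool:
  deltas:
    - [0.026, 0.0, 0.004, 0.004, -1, 0, 0]
    - [0.026, 0.001, 0.008, 0.008, -2, 0, 0]
    - [0.026, 0.001, 0.012, 0.012, -3, -0.1, 0]
    - [0.026, 0.002, 0.016, 0.015, -4.5, -0.2, 0]
    - [0.026, 0.002, 0.02, 0.018, -6, -0.3, 0]

```text
time: 6.38
tool_pos: [0.4854, -0.0896, 0.0327]
tool_rot: [1.965, 1.869, 0.523]
wrist_force: [-3.4, 0.4, -1.0]
finger_gap: 0.0262
```

```bash
python3 - <<'E'
from h import *
delta([.500,-.0805,.022],Rt(np.radians(-3),np.radians(34),1))
E
```

```text
cur [ 0.4854 -0.0896  0.0327] d [ 9.6387  6.681  16.5436] rot [-3.2885 -0.6051 -0.0425] j [ 0.3669 -0.8004 -1.0821  0.2779 -0.8076 -2.1311] t 6.3833 F [-3.3778  0.4485 -1.0099]
```

```bash
python3 - <<'E'
from h import *
delta([.520,-.083,.025],Rt(np.radians(-3),np.radians(31),1))
E
```

```text
cur [ 0.4854 -0.0896  0.0327] d [ 8.1159 25.4977 24.2158] rot [-0.2886 -0.606  -0.0267] j [ 0.3669 -0.8004 -1.0821  0.2779 -0.8076 -2.1311] t 6.3833 F [-3.3778  0.4485 -1.0099]
```

Request:
drive_tool:
  deltas:
    - [0.026, 0.001, 0.005, 0.005, 0, 0, 0]
    - [0.026, 0.003, 0.01, 0.01, 0, -0.2, 0]
    - [0.026, 0.0045, 0.015, 0.0145, -0.1, -0.4, 0]
    - [0.026, 0.006, 0.02, 0.019, -0.2, -0.6, 0]
    - [0.026, 0.008, 0.025, 0.024, -0.3, -0.6, 0]

```text
time: 6.8
tool_pos: [0.5198, -0.0834, 0.0258]
tool_rot: [1.96, 1.859, 0.515]
wrist_force: [-4.7, -1.3, 4.0]
finger_gap: 0.0259
```

```bash
python3 - <<'E'
from h import *
delta([.555,-.078,.025],Rt(np.radians(-3),np.radians(31),1))
p,d=save('side','s6.png')
print([(np.round(r['xyz'],3).tolist(),round(r['confidence'],2)) for r in pinpoint('bottle','side')])
p,d=save('top','t6.png')
print([(np.round(r['xyz'],3).tolist(),round(r['confidence'],2)) for r in pinpoint('bottle','top')])
E
```

```text
cur [ 0.5198 -0.0834  0.0258] d [ 7.2723 29.5041 18.6787] rot [ 0.0286  0.0598 -0.0281] j [ 0.351  -0.6392 -1.0281  0.3201 -0.7025 -2.1697] t 6.8 F [-4.7487 -1.2793  4.003 ]
[([0.558, -0.083, 0.003], 0.97), ([0.579, -0.219, 0.001], 0.94), ([0.366, -0.207, 0.001], 0.75), ([0.474, -0.189, 0.001], 0.63)]
[([0.367, -0.204, 0.001], 0.89), ([0.476, -0.191, -0.002], 0.88), ([0.556, -0.084, -0.004], 0.81), ([0.583, -0.214, -0.001], 0.73)]
```

Request:
drive_tool:
  deltas:
    - [0.026, 0.0015, 0.006, 0.004, 0, 0, 0]
    - [0.026, 0.003, 0.012, 0.008, 0, 0, 0]
    - [0.026, 0.0045, 0.018, 0.0115, 0, 0, 0]
    - [0.026, 0.006, 0.024, 0.015, 0, 0, 0]
    - [0.026, 0.0073, 0.0295, 0.0185, 0, 0, 0]

```text
time: 7.42
tool_pos: [0.5545, -0.0779, 0.025]
tool_rot: [1.961, 1.859, 0.516]
wrist_force: [-5.0, -1.5, 3.5]
finger_gap: 0.0262
```

```bash
python3 - <<'E'
from h import *
delta([.580,-.0745,.025],Rt(np.radians(-3.5),np.radians(31),1))
p,d=save('side','s7.png')
print([(np.round(r['xyz'],3).tolist(),round(r['confidence'],2)) for r in pinpoint('bottle','side')])
p,d=save('top','t7.png')
print([(np.round(r['xyz'],3).tolist(),round(r['confidence'],2)) for r in pinpoint('bottle','top')],[(np.round(r['xyz'],3).tolist(),round(r['confidence'],2)) for r in pinpoint('dock','top')])
E
```

```text
cur [ 0.5545 -0.0779  0.025 ] d [ 4.7369 21.6108 13.029 ] rot [ 0.0268 -0.2406  0.3863] j [ 0.3282 -0.4947 -0.9465  0.3287 -0.6359 -2.1696] t 7.4167 F [-5.0441 -1.508   3.4672]
[([0.592, -0.08, 0.0], 0.94), ([0.474, -0.188, -0.001], 0.8), ([0.363, -0.207, 0.001], 0.65), ([0.582, -0.215, -0.001], 0.56), ([0.703, -0.267, -0.004], 0.17)]
[([0.477, -0.187, -0.002], 0.9), ([0.58, -0.216, 0.002], 0.79), ([0.591, -0.079, -0.002], 0.76), ([0.366, -0.209, 0.0], 0.61)] [([0.664, -0.078, -0.003], 0.8)]
```

Request:
drive_tool:
  deltas:
    - [0.026, 0.001, 0.005, 0.003, 0, 0, 0]
    - [0.026, 0.002, 0.01, 0.006, 0, 0, 0.1]
    - [0.026, 0.003, 0.0145, 0.009, 0, -0.1, 0.2]
    - [0.026, 0.004, 0.018, 0.011, 0, -0.1, 0.3]
    - [0.026, 0.0047, 0.0216, 0.013, 0, -0.2, 0.4]

```text
time: 8.08
tool_pos: [0.5806, -0.0743, 0.0248]
tool_rot: [1.968, 1.851, 0.515]
wrist_force: [-2.8, -0.8, 0.9]
finger_gap: 0.0261
```

```bash
python3 - <<'E'
from h import *
delta([.608,-.0745,.025],Rt(np.radians(-3.5),np.radians(31),1))
p,d=save('side','s8.png')
print([(np.round(r['xyz'],3).tolist(),round(r['confidence'],2)) for r in pinpoint('bottle','side')[:2]])
p,d=save('top','t8.png'); cv2.imwrite('pics/t8c.png',cv2.resize(p[100:240,250:400,::-1],None,fx=4,fy=4,interpolation=cv2.INTER_CUBIC))
print([(np.round(r['xyz'],3).tolist(),round(r['confidence'],2)) for r in pinpoint('bottle','top')])
E
```

```text
cur [ 0.5806 -0.0743  0.0248] d [ 1.5145 23.5336 13.916 ] rot [ 0.032  -0.0436 -0.009 ] j [ 0.3151 -0.3986 -0.8866  0.3408 -0.5997 -2.1821] t 8.0833 F [-2.8147 -0.7894  0.9437]
[([0.364, -0.212, 0.001], 0.84), ([0.581, -0.217, 0.001], 0.75)]
[([0.476, -0.188, -0.0], 0.93), ([0.581, -0.215, 0.001], 0.84), ([0.365, -0.209, 0.001], 0.76), ([0.618, -0.076, -0.001], 0.62)]
```

View pics/t8c.png

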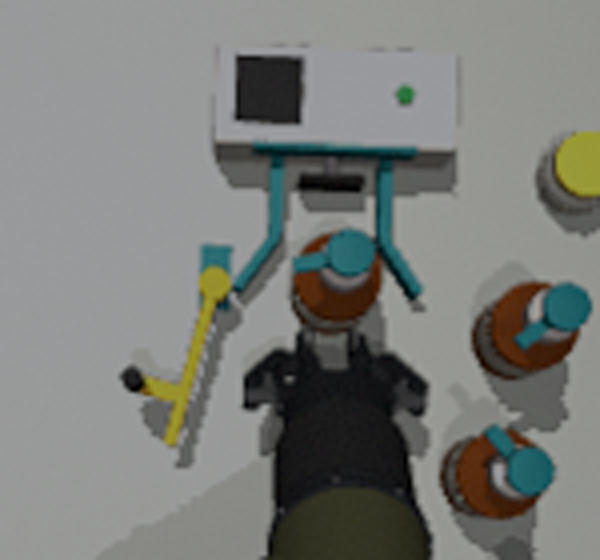

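Request:
drive_tool:
  deltas:
    - [0.026, 0.0, 0.005, 0.003, 0, 0, 0]
    - [0.026, 0.001, 0.01, 0.006, 0, 0, 0]
    - [0.026, 0.001, 0.0145, 0.009, 0, 0, 0]
    - [0.026, 0.0015, 0.019, 0.0115, 0, 0, 0]
    - [0.026, 0.0015, 0.0235, 0.0139, 0, 0, 0]

```text
time: 8.7
tool_pos: [0.608, -0.0745, 0.0248]
tool_rot: [1.967, 1.851, 0.515]
wrist_force: [-3.1, 0.3, -0.2]
finger_gap: 0.0263
```

```bash
python3 - <<'E'
from h import *
delta([.618,-.0752,.025],Rt(np.radians(-3.5),np.radians(31),1))
p,d=save('top','t9.png')
print([(np.round(r['xyz'],3).tolist(),round(r['confidence'],2)) for r in pinpoint('bottle','top')])
delta([.618,-.0752,.025],Rt(np.radians(-3.5),np.radians(31),1))
E
```

```text
cur [ 0.608  -0.0745  0.0248] d [-0.1167  8.675   5.0219] rot [ 0.0277 -0.0571  0.0064] j [ 0.2937 -0.3044 -0.8158  0.3357 -0.5713 -2.1635] t 8.7 F [-3.085   0.2992 -0.1638]
[([0.583, -0.212, 0.004], 0.94), ([0.478, -0.188, -0.002], 0.8), ([0.643, -0.078, -0.005], 0.78), ([0.367, -0.207, -0.0], 0.61), ([0.546, -0.4, 0.002], 0.38)]
cur [ 0.6083 -0.0744  0.0251] d [-0.2079  8.2873  5.0848] rot [ 0.0595 -0.065   0.0081] j [ 0.2937 -0.3042 -0.8154  0.3359 -0.5709 -2.1636] t 8.8 F [-1.6309  0.0684 -0.9346]
```

Request:
drive_tool:
  deltas:
    - [0.026, 0, 0.0017, 0.001, 0, 0, 0]
    - [0.026, 0, 0.0034, 0.002, 0, 0, 0]
    - [0.026, 0, 0.0051, 0.003, 0, 0, 0]
    - [0.026, 0, 0.0069, 0.004, 0, 0, 0]
    - [0.026, 0, 0.0086, 0.005, 0, 0, 0]

```text
time: 9.22
tool_pos: [0.6175, -0.0751, 0.0251]
tool_rot: [1.967, 1.851, 0.515]
wrist_force: [-3.7, 0.5, -0.5]
finger_gap: 0.0258
```

Request:
drive_tool:
  deltas:
    - [0.026, 0, 0.0004, 0.0003, 0, 0, 0]
    - [0.026, 0, 0.0009, 0.0005, 0, 0, 0]
    - [0.026, 0, 0.0013, 0.0008, 0, 0, 0]
    - [0.026, 0, 0.0017, 0.001, 0, 0, 0]

```text
time: 9.55
tool_pos: [0.6194, -0.0752, 0.0252]
tool_rot: [1.967, 1.851, 0.515]
wrist_force: [-2.2, 0.6, -0.4]
finger_gap: 0.0258
```

Request:
drive_tool:
  deltas:
    - [0.026, 0, 0.0003, 0.0002, 0, 0, 0]
    - [0.026, 0, 0.0006, 0.0004, 0, 0, 0]
    - [0.026, 0, 0.0009, 0.0005, 0, 0, 0]
    - [0.026, 0, 0.0009, 0.0005, 0, 0, 0]

```text
time: 9.88
tool_pos: [0.6205, -0.0752, 0.0253]
tool_rot: [1.967, 1.851, 0.515]
wrist_force: [-2.3, 0.0, -1.3]
finger_gap: 0.0261
```

Request:
drive_tool:
  deltas:
    - [0.026, 0, 0.0003, 0.0002, 0, 0, 0]
    - [0.026, 0, 0.0006, 0.0004, 0, 0, 0]
    - [0.026, 0, 0.0009, 0.0005, 0, 0, 0]
    - [0.026, 0, 0.0009, 0.0005, 0, 0, 0]

```text
time: 10.22
tool_pos: [0.6216, -0.0753, 0.0254]
tool_rot: [1.967, 1.851, 0.515]
wrist_force: [-2.3, 0.6, -2.1]
finger_gap: 0.026
```

```bash
python3 - <<'E'
from h import *
save('top','t10.png')
print([(np.round(r['xyz'],4).tolist(),round(r['confidence'],2)) for r in pinpoint('bottle','top')],[(np.round(r['xyz'],4).tolist(),round(r['confidence'],2)) for r in pinpoint('pad','top')])
for i in range(4):
  grab_frame('top'); s=observe(); print(s['tool_pos'],s['wrist_force'])
E
```

```text
[([0.3622, -0.2084, -0.0019], 0.77), ([0.6566, -0.079, -0.0023], 0.76), ([0.5813, -0.2143, 0.0014], 0.73), ([0.4773, -0.1912, -0.0002], 0.56)] [([0.6933, -0.0773, 0.0313], 0.51)]
[ 0.6216 -0.0753  0.0254] [-1.5983  0.3382 -1.4322]
[ 0.6215 -0.0753  0.0254] [-2.0116 -0.4149 -1.3056]
[ 0.6216 -0.0752  0.0254] [-2.2815 -0.2179 -1.8703]
[ 0.6215 -0.0753  0.0254] [-1.8352 -0.073  -2.5281]
```

Request:
drive_tool:
  deltas:
    - [0.026, 0, 0.0003, 0.0002, 0, 0, 0]
    - [0.026, 0, 0.0006, 0.0004, 0, 0, 0]
    - [0.026, 0, 0.0009, 0.0005, 0, 0, 0]
    - [0.026, 0, 0.0009, 0.0005, 0, 0, 0]

```text
time: 10.9
tool_pos: [0.6227, -0.0753, 0.0255]
tool_rot: [1.967, 1.851, 0.516]
wrist_force: [-1.3, 0.2, -1.7]
finger_gap: 0.0263
```

Request:
drive_tool:
  deltas:
    - [0.026, 0, 0.0003, 0.0002, 0, 0, 0]
    - [0.026, 0, 0.0006, 0.0004, 0, 0, 0]
    - [0.026, 0, 0.0009, 0.0005, 0, 0, 0]
    - [0.026, 0, 0.0009, 0.0005, 0, 0, 0]

```text
time: 11.23
tool_pos: [0.6237, -0.0754, 0.0255]
tool_rot: [1.967, 1.851, 0.516]
wrist_force: [-2.3, -0.7, -1.0]
finger_gap: 0.026
```

Request:
drive_tool:
  deltas:
    - [0.026, 0, 0.0003, 0.0002, 0, 0, 0]
    - [0.026, 0, 0.0006, 0.0004, 0, 0, 0]
    - [0.026, 0, 0.0009, 0.0005, 0, 0, 0]
    - [0.026, 0, 0.0009, 0.0005, 0, 0, 0]

```text
time: 11.57
tool_pos: [0.6247, -0.0754, 0.0256]
tool_rot: [1.967, 1.851, 0.516]
wrist_force: [-1.0, 0.0, -1.1]
finger_gap: 0.0259
```

Request:
drive_tool:
  deltas:
    - [0.026, 0, 0.0003, 0.0002, 0, 0, 0]
    - [0.026, 0, 0.0006, 0.0004, 0, 0, 0]
    - [0.026, 0, 0.0009, 0.0005, 0, 0, 0]
    - [0.026, 0, 0.0009, 0.0005, 0, 0, 0]

```text
time: 11.9
tool_pos: [0.6257, -0.0755, 0.0256]
tool_rot: [1.967, 1.851, 0.515]
wrist_force: [-2.5, 0.0, -1.1]
finger_gap: 0.0258
```

Request:
drive_tool:
  deltas:
    - [0.026, 0, 0.0003, 0.0002, 0, 0, 0]
    - [0.026, 0, 0.0006, 0.0004, 0, 0, 0]
    - [0.026, 0, 0.0009, 0.0005, 0, 0, 0]
    - [0.026, 0, 0.0009, 0.0005, 0, 0, 0]

```text
time: 12.23
tool_pos: [0.6263, -0.0757, 0.0252]
tool_rot: [1.968, 1.851, 0.514]
wrist_force: [-5.6, 1.1, -0.0]
finger_gap: 0.026
```

Request:
drive_tool:
  deltas:
    - [0.026, 0, 0.0003, 0.0002, 0, 0, 0]
    - [0.026, 0, 0.0007, 0.0004, 0, 0, 0]
    - [0.026, 0, 0.0007, 0.0004, 0, 0, 0]

```text
time: 12.48
tool_pos: [0.6268, -0.0759, 0.0251]
tool_rot: [1.968, 1.852, 0.513]
wrist_force: [-9.5, 2.4, 1.9]
finger_gap: 0.0259
```

Request:
drive_tool:
  deltas:
    - [0.026, 0, 0.0004, 0.0002, 0, 0, 0]
    - [0.026, 0, 0.0007, 0.0004, 0, 0, 0]
    - [0.026, 0, 0.0007, 0.0004, 0, 0, 0]
    - [0.026, 0, 0.0007, 0.0004, 0, 0, 0]

```text
time: 12.82
tool_pos: [0.6272, -0.076, 0.0249]
tool_rot: [1.969, 1.852, 0.512]
wrist_force: [-13.9, 1.9, 4.5]
finger_gap: 0.0261
```

Force is 14 N; hold it.

Request:
drive_tool:
  deltas:
    - [0.026, 0, 0, 0, 0, 0, 0]
    - [0.026, 0, 0, 0, 0, 0, 0]
    - [0.026, 0, 0, 0, 0, 0, 0]
    - [0.026, 0, 0, 0, 0, 0, 0]
    - [0.026, 0, 0, 0, 0, 0, 0]

```text
time: 13.23
tool_pos: [0.6272, -0.076, 0.0249]
tool_rot: [1.969, 1.852, 0.513]
wrist_force: [-13.2, 1.9, 4.5]
finger_gap: 0.0262
```

Request:
drive_tool:
  deltas:
    - [0.026, 0, 0, 0, 0, 0, 0]
    - [0.026, 0, 0, 0, 0, 0, 0]
    - [0.026, 0, 0, 0, 0, 0, 0]
    - [0.026, 0, 0, 0, 0, 0, 0]
    - [0.026, 0, 0, 0, 0, 0, 0]

```text
time: 13.65
tool_pos: [0.6272, -0.076, 0.0249]
tool_rot: [1.969, 1.852, 0.513]
wrist_force: [-13.9, 1.7, 4.6]
finger_gap: 0.0261
```

Request:
drive_tool:
  deltas:
    - [0.026, 0, 0, 0, 0, 0, 0]
    - [0.026, 0, 0, 0, 0, 0, 0]
    - [0.026, 0, 0, 0, 0, 0, 0]
    - [0.026, 0, 0, 0, 0, 0, 0]
    - [0.026, 0, 0, 0, 0, 0, 0]

```text
time: 14.07
tool_pos: [0.6272, -0.076, 0.025]
tool_rot: [1.969, 1.852, 0.513]
wrist_force: [-13.7, 3.5, 3.9]
finger_gap: 0.0261
```

```bash
python3 - <<'E'
from h import *
f=[]
for i in range(3):
  grab_frame('top'); f.append(observe()['wrist_force'])
print(np.array(f))
E
```

```text
[[-15.1018   2.4626   5.0506]
 [-13.6474   2.5173   4.0302]
 [-13.4667   2.4594   4.429 ]]
```

Request:
drive_tool:
  deltas:
    - [0.026, 0, -0.0017, -0.001, 0, 0, 0]
    - [0.026, 0, -0.005, -0.003, 0, 0, 0]
    - [0.026, 0, -0.0129, -0.0077, 0, 0, 0]
    - [0.026, 0, -0.0214, -0.0129, 0, 0, 0]
    - [0.026, 0, -0.03, -0.018, 0, 0, 0]

```text
time: 14.63
tool_pos: [0.5939, -0.0732, 0.0268]
tool_rot: [1.965, 1.85, 0.518]
wrist_force: [-0.8, -0.0, -0.1]
finger_gap: 0.0262
```

Request:
drive_tool:
  deltas:
    - [0.026, 0, 0, -0.04, 0, 0, 0]
    - [0.026, 0, 0, -0.08, 0, 0, 0]
    - [0.026, 0, 0, -0.12, 6, 0, 0]
    - [0.026, 0, 0, -0.16, 12, 0, 0]
    - [0.026, 0, 0, -0.2, 18, 0, 0]

```text
time: 15.05
tool_pos: [0.4924, -0.0672, 0.1952]
tool_rot: [2.157, 2.034, 0.241]
wrist_force: [1.8, 0.6, 1.1]
finger_gap: 0.0257
```

```bash
python3 - <<'E'
from h import *
save('top','t11.png'); save('side','s11.png')
for n in('top','side'):
  for t in('bottle','bar_knob','bar_hinge'):
    print(n,t,[(np.round(r['xyz'],4).tolist(),round(r['confidence'],2)) for r in pinpoint(t,n)])
# intermediate: vertical, x heading 156deg; then 229
for h in (156,229): delta([.549,.072,.23],Rt(np.radians(h-90),0,1))
E
```

```text
top bottle [([0.3657, -0.2067, -0.0023], 0.98), ([0.5823, -0.2153, 0.0014], 0.72), ([0.4757, -0.1898, -0.0051], 0.63), ([0.6653, -0.08, -0.0042], 0.61), ([0.5423, -0.3964, 0.0052], 0.58)]
top bar_knob [([0.5449, 0.0677, 0.1017], 0.53)]
top bar_hinge [([0.6175, 0.0124, 0.0531], 0.68)]
side bottle [([0.664, -0.0737, 0.0003], 0.94), ([0.3656, -0.2075, 0.0021], 0.83), ([0.5799, -0.2139, 0.0005], 0.82), ([0.4723, -0.1885, 0.0022], 0.73)]
side bar_knob [([0.5508, 0.0738, 0.1018], 0.7)]
side bar_hinge [([0.6234, 0.0103, 0.0512], 0.7), ([0.7014, -0.2665, -0.0042], 0.24)]
cur [ 0.4934 -0.068   0.1896] d [143.0794  55.0465 -28.576 ] rot [ 11.5557   8.0069 -69.1493] j [ 0.3346 -0.4695 -0.4713  0.0901 -1.3563 -1.9758] t 15.45 F [ 0.7614  0.3038 -0.0721]
cur [ 0.4934 -0.068   0.1896] d [143.0794  55.0465 -28.576 ] rot [   5.581    16.4108 -141.6756] j [ 0.3346 -0.4695 -0.4713  0.0901 -1.3563 -1.9758] t 15.45 F [ 0.7614  0.3038 -0.0721]
```

Request:
drive_tool:
  deltas:
    - [0.026, 0.03, 0.011, -0.006, 1.2, 0.8, -6.9]
    - [0.026, 0.06, 0.022, -0.012, 2.3, 1.6, -13.8]
    - [0.026, 0.09, 0.033, -0.018, 3.5, 2.4, -20.7]
    - [0.026, 0.12, 0.044, -0.024, 4.6, 3.2, -27.6]
    - [0.026, 0.143, 0.055, -0.0286, 5.8, 4, -34.5]

```text
time: 15.87
tool_pos: [0.5495, 0.0738, 0.2312]
tool_rot: [1.486, 2.665, 0.126]
wrist_force: [-0.0, 0.6, 0.7]
finger_gap: 0.0262
```

```bash
python3 - <<'E'
from h import *
for h in (190,229): delta([.548,.071,.23],Rt(np.radians(h-90),0,1))
E
```

```text
cur [0.5495 0.0738 0.2312] d [-1.5409 -2.8301  0.9852] rot [  4.5444   5.7551 -68.2193] j [ 0.5171 -0.1932 -0.1517  0.0322 -1.4961 -1.5353] t 15.8667 F [-0.0116  0.6444  0.7111]
cur [0.5495 0.0738 0.2312] d [-1.5409 -2.8301  0.9852] rot [   2.5868    7.6006 -107.1589] j [ 0.5171 -0.1932 -0.1517  0.0322 -1.4961 -1.5353] t 15.8667 F [-0.0116  0.6444  0.7111]
```

Request:
drive_tool:
  deltas:
    - [0.026, 0, -0.001, 0, 0.5, 0.6, -7]
    - [0.026, -0.001, -0.002, 0, 0.9, 1.2, -14]
    - [0.026, -0.001, -0.003, 0, 1.4, 1.7, -21]
    - [0.026, -0.001, -0.003, 0, 1.8, 2.3, -28]
    - [0.026, -0.001, -0.003, 0, 2.3, 2.9, -34.5]

```text
time: 16.28
tool_pos: [0.547, 0.0694, 0.2302]
tool_rot: [0.638, 3.029, 0.065]
wrist_force: [-0.4, 0.4, 1.0]
finger_gap: 0.0259
```

Request:
drive_tool:
  deltas:
    - [0.026, 0, 0, 0, 0.5, 0.6, -7]
    - [0.026, 0, 0, 0, 0.9, 1.2, -14]
    - [0.026, 0, 0, 0, 1.4, 1.7, -21]
    - [0.026, 0, 0, 0, 1.8, 2.3, -28]
    - [0.026, 0, 0, 0, 2.3, 2.9, -34.5]

```text
time: 16.7
tool_pos: [0.547, 0.0694, 0.2301]
tool_rot: [0.294, -3.126, 0.002]
wrist_force: [-0.1, 0.4, -0.6]
finger_gap: 0.0256
```

Request:
drive_tool:
  deltas:
    - [0.026, 0, 0, 0, 0, 0, -7]
    - [0.026, 0, 0, 0, 0, 0, -14]
    - [0.026, 0, 0, 0, 0, 0, -21]
    - [0.026, 0, 0, 0, 0, 0, -28]
    - [0.026, 0, 0, 0, 0, 0, -35]

```text
time: 17.12
tool_pos: [0.547, 0.0694, 0.2301]
tool_rot: [1.22, -2.894, 0.001]
wrist_force: [0.1, 0.7, 0.2]
finger_gap: 0.0262
```

```bash
python3 - <<'E'
from h import *
p,d=save('wrist','w12.png')
for t in('bar_knob','bar_hinge'):
    print(t,[(np.round(r['xyz'],4).tolist(),round(r['confidence'],2),proj('wrist',r['xyz'])) for r in pinpoint(t,'wrist')])
P,u,v=cloud('wrist',d)
m=(P[:,2]>.109)&(P[:,2]<.12)&(np.hypot(P[:,0]-.548,P[:,1]-.071)<.025)
print('knob top',m.sum(),P[m].mean(0) if m.any() else '',P[m].min(0) if m.any() else '',P[m].max(0) if m.any() else '')
delta([.548,.071,.08],Rt(np.radians(139),0,1))
E
```

```text
bar_knob [([0.5503, 0.0707, 0.0976], 0.73, [317, 186])]
bar_hinge [([0.6213, 0.0139, 0.049], 0.62, [308, 89])]
knob top 233 [0.5485 0.0721 0.1144] [0.5407 0.0651 0.1096] [0.5554 0.0796 0.1167]
cur [0.5471 0.0695 0.2305] d [ -1.9215   0.4681 150.4867] rot [-0.0187 -0.0633 -3.7903] j [ 0.4911 -0.0885 -0.0433  0.0007 -1.6169  0.298 ] t 17.2667 F [-0.5494  0.1525  0.1197]
```

View pics/w12.png

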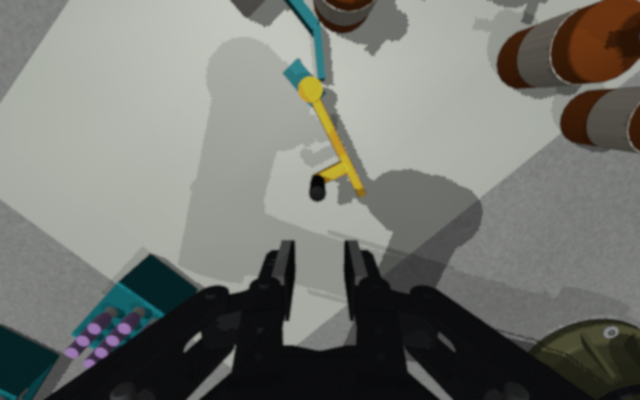

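Request:
drive_tool:
  deltas:
    - [0.032, -0.003, 0.001, 0.03, 0, 0, -3.8]
    - [0.032, -0.003, 0.001, 0.06, 0, 0, -3.8]
    - [0.032, -0.003, 0.001, 0.09, 0, 0, -3.8]
    - [0.032, -0.003, 0.001, 0.12, 0, 0, -3.8]
    - [0.032, -0.003, 0.001, 0.146, 0, 0, -3.8]

```text
time: 17.68
tool_pos: [0.5479, 0.0721, 0.0828]
tool_rot: [1.301, -2.858, 0.0]
wrist_force: [0.9, 0.2, -1.1]
finger_gap: 0.0315
```

```bash
cat >> h.py <<'E'
def arc(a0,a1,n=5,H=(.6205,.0115),r=.0925,z=.084,off=0.0):
    # one call's rows: TCP on knob circle, tool x along the tangent
    s=observe(); R0=R.from_rotvec(s['tool_rot']); rows=[]
    print(s['tool_pos'],s['wrist_force'],s['joints'])
    for k in range(1,n+1):
        f=np.radians(a0+(a1-a0)*k/n); p=np.array([H[0]+r*np.cos(f)-off*np.sin(f),H[1]+r*np.sin(f)+off*np.cos(f),z])
        q=(R0.inv()*R.from_matrix(Rt(f,0,1))).as_rotvec(degrees=True)
        rows.append([round(float(x),4) for x in R0.inv().apply(p-s['tool_pos'])]+[round(float(x),1) for x in q])
    print(rows)
E
python3 - <<'E'
from h import *
save('wrist','w13.png'); p,d=save('side','s13.png'); cv2.imwrite('pics/s13c.png',cv2.resize(p[100:300,200:440,::-1],None,fx=3,fy=3))
s=observe();print(np.degrees(np.arctan2(s['tool_pos'][1]-.0115,s['tool_pos'][0]-.6205)))
arc(140,170)
E
```

```text
141.31766086416795
[0.5456 0.0715 0.0798] [-0.0071 -0.2533 -0.8296] [ 0.4944 -0.0484 -0.2799 -0.0014 -1.3482  0.3605]
[[0.0074, -0.004, -0.0042, 0.3, -0.4, -7.0], [0.017, -0.0057, -0.0041, 0.3, -0.4, -13.0], [0.0263, -0.0084, -0.0041, 0.3, -0.4, -19.0], [0.0352, -0.012, -0.004, 0.3, -0.4, -25.0], [0.0438, -0.0166, -0.004, 0.4, -0.4, -31.0]]
```

View pics/s13c.png

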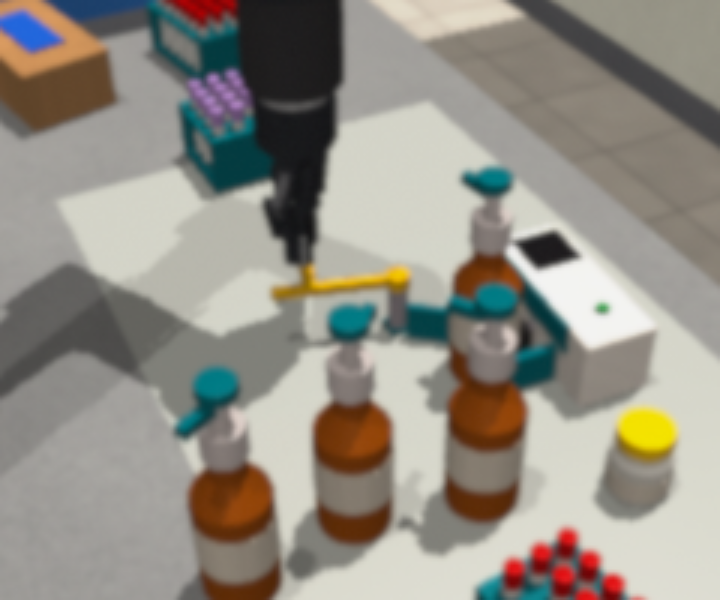

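Request:
drive_tool:
  deltas:
    - [0.028, 0.0074, -0.004, -0.002, 0, 0, -6]
    - [0.028, 0.017, -0.0057, -0.002, 0, 0, -12.5]
    - [0.028, 0.0263, -0.0084, -0.002, 0, 0, -19]
    - [0.028, 0.0352, -0.012, -0.002, 0, 0, -25]
    - [0.028, 0.0438, -0.0166, -0.002, 0, 0, -31]

```text
time: 18.2
tool_pos: [0.5333, 0.0284, 0.0896]
tool_rot: [-2.025, 2.398, -0.002]
wrist_force: [-1.0, 1.6, -0.2]
finger_gap: 0.0279
```

```bash
python3 - <<'E'
from h import *
save('top','t14.png')
for t in('bar_knob','bottle'): print(t,[(np.round(r['xyz'],4).tolist(),round(r['confidence'],2)) for r in pinpoint(t,'top')])
arc(171,201)
E
```

```text
bar_knob []
bottle [([0.4771, -0.19, -0.0006], 0.98), ([0.3661, -0.2071, -0.0006], 0.88), ([0.5833, -0.2118, 0.0032], 0.73), ([0.6638, -0.0805, -0.0008], 0.66), ([0.6624, -0.0758, -0.0028], 0.59)]
[0.5335 0.0282 0.0893] [-1.0674 -0.2544 -0.3522] [ 0.4304 -0.1091 -0.3202  0.0012 -1.357   0.9638]
[[0.0127, 0.0032, 0.0053, -0.2, 0.0, -7.1], [0.0222, 0.0015, 0.0053, -0.2, 0.0, -13.1], [0.0315, -0.0012, 0.0053, -0.2, 0.0, -19.1], [0.0405, -0.0048, 0.0053, -0.2, -0.0, -25.1], [0.049, -0.0094, 0.0053, -0.2, -0.0, -31.1]]
```

Request:
drive_tool:
  deltas:
    - [0.028, 0.0127, 0.003, 0.004, 0, 0, -7]
    - [0.028, 0.0222, 0.0015, 0.005, 0, 0, -13]
    - [0.028, 0.0315, -0.0012, 0.005, 0, 0, -19]
    - [0.028, 0.0405, -0.0048, 0.005, 0, 0, -25]
    - [0.028, 0.049, -0.0094, 0.005, 0, 0, -31]

```text
time: 18.77
tool_pos: [0.534, -0.0212, 0.0834]
tool_rot: [-2.592, 1.774, -0.002]
wrist_force: [-1.2, 0.8, -0.7]
finger_gap: 0.0282
```

```bash
python3 - <<'E'
from h import *
arc(201,229)
E
```

```text
[ 0.534  -0.0212  0.0834] [-1.153   0.8172 -0.6874] [ 0.3371 -0.1035 -0.3257  0.0004 -1.3474  1.6042]
[[0.0095, -0.0004, -0.0006, -0.1, -0.0, -5.4], [0.0184, -0.0017, -0.0006, -0.1, -0.0, -11.0], [0.0272, -0.0038, -0.0006, -0.1, -0.0, -16.6], [0.0357, -0.0068, -0.0006, -0.1, -0.0, -22.2], [0.0439, -0.0106, -0.0006, -0.1, -0.0, -27.8]]
```

Request:
drive_tool:
  deltas:
    - [0.028, 0.0095, 0, 0, 0, 0, -5.5]
    - [0.028, 0.0184, -0.0015, 0, 0, 0, -11]
    - [0.028, 0.0272, -0.004, 0, 0, 0, -16.5]
    - [0.028, 0.0357, -0.007, 0, 0, 0, -22]
    - [0.028, 0.0439, -0.0105, 0, 0, 0, -28]

```text
time: 19.18
tool_pos: [0.5601, -0.0584, 0.0835]
tool_rot: [-2.944, 1.095, -0.002]
wrist_force: [0.3, 1.4, 0.7]
finger_gap: 0.028
```

```bash
python3 - <<'E'
from h import *
p,d=save('side','s15.png'); cv2.imwrite('pics/s15c.png',cv2.resize(p[100:300,220:460,::-1],None,fx=3,fy=3))
print([(np.round(r['xyz'],4).tolist(),round(r['confidence'],2)) for t in('bar_knob','bottle') for r in pinpoint(t,'side')])
arc(229,244,off=.006)
E
```

```text
[([0.5562, -0.0552, 0.1006], 0.54), ([0.4771, -0.1897, 0.0022], 0.94), ([0.6634, -0.0749, 0.0011], 0.91), ([0.5811, -0.2172, -0.0005], 0.78), ([0.3644, -0.2073, -0.0008], 0.64)]
[ 0.5598 -0.0585  0.083 ] [-0.5148 -0.3941 -0.8802] [ 0.253  -0.0256 -0.2523  0.0007 -1.3432  2.1698]
[[0.0107, -0.0006, -0.0009, -0.0, -0.1, -3.2], [0.0155, -0.0013, -0.0009, -0.0, -0.1, -6.2], [0.0203, -0.0022, -0.0009, -0.0, -0.1, -9.2], [0.025, -0.0035, -0.0009, -0.0, -0.1, -12.2], [0.0296, -0.0049, -0.0009, -0.0, -0.1, -15.2]]
```

View pics/s15c.png

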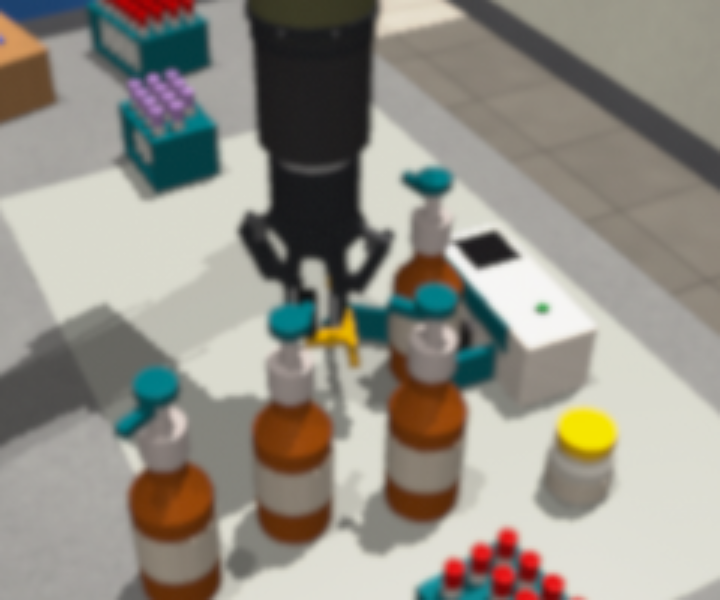

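Knuckles stick out towards the bottle, so I'll keep the present yaw for the last 15° of the swing.

Request:
drive_tool:
  deltas:
    - [0.028, 0.006, -0.0003, 0, 0, 0, 0]
    - [0.028, 0.012, -0.0008, 0, 0, 0, 0]
    - [0.028, 0.017, -0.0015, 0, 0, 0, 0]
    - [0.028, 0.021, -0.0025, 0, 0, 0, 0]
    - [0.028, 0.025, -0.0035, 0, 0, 0, 0]

```text
time: 19.75
tool_pos: [0.5809, -0.0725, 0.0825]
tool_rot: [2.944, -1.097, 0.001]
wrist_force: [-1.5, 0.7, 0.5]
finger_gap: 0.0281
```

```bash
python3 - <<'E'
from h import *
p,d=save('side','s16.png'); cv2.imwrite('pics/s16c.png',cv2.resize(p[130:260,260:440,::-1],None,fx=4,fy=4))
print([(np.round(r['xyz'],4).tolist(),round(r['confidence'],2)) for t in('bar_knob','bottle') for r in pinpoint(t,'side')[:2]])
arc(243,244,n=1,off=.006)
E
```

```text
[([0.5772, -0.0686, 0.0981], 0.71), ([0.579, -0.2129, -0.002], 0.95), ([0.6656, -0.0768, 0.0017], 0.8)]
[ 0.5808 -0.0724  0.0824] [-0.5481  0.0208 -0.6519] [ 0.2186  0.0348 -0.1927  0.0004 -1.3427  2.2099]
[[0.0046, -0.0015, -0.0016, -0.0, -0.0, -14.9]]
```

View pics/s16c.png

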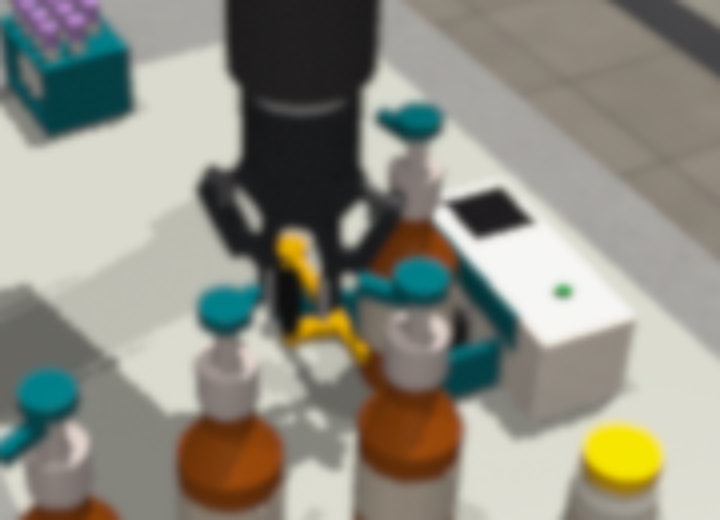

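Request:
drive_tool:
  deltas:
    - [0.028, 0.0015, -0.0003, 0, 0, 0, 0]
    - [0.028, 0.003, -0.0007, 0, 0, 0, 0]
    - [0.028, 0.0045, -0.001, 0, 0, 0, 0]
    - [0.028, 0.0045, -0.001, 0, 0, 0, 0]

```text
time: 20.23
tool_pos: [0.5834, -0.0739, 0.0824]
tool_rot: [2.944, -1.095, -0.004]
wrist_force: [-6.4, 2.5, 4.3]
finger_gap: 0.0281
```

Request:
drive_tool:
  deltas:
    - [0.028, 0.001, -0.0003, 0, 0, 0, 0]
    - [0.028, 0.002, -0.0006, 0, 0, 0, 0]
    - [0.028, 0.003, -0.001, 0, 0, 0, 0]
    - [0.028, 0.003, -0.001, 0, 0, 0, 0]

```text
time: 20.57
tool_pos: [0.5837, -0.0741, 0.0822]
tool_rot: [2.944, -1.094, -0.014]
wrist_force: [-20.8, 9.7, 10.0]
finger_gap: 0.0285
```

Hard stop felt at about 23 N, which I take to be the bar's end stop. I'll relax, centre on the knob and rise straight up.

Request:
drive_tool:
  deltas:
    - [0.028, -0.004, 0.001, 0, 0, 0, 0]
    - [0.028, -0.008, 0.001, 0, 0, 0, 0]
    - [0.032, -0.009, 0.001, 0, 0, 0, 0]
    - [0.032, -0.009, 0.001, -0.02, 0, 0, 0]
    - [0.032, -0.009, 0.001, -0.05, 0, 0, 0]

```text
time: 20.98
tool_pos: [0.5783, -0.0705, 0.1295]
tool_rot: [2.942, -1.095, -0.008]
wrist_force: [0.6, -0.2, 0.6]
finger_gap: 0.0319
```

Request:
drive_tool:
  deltas:
    - [0.032, -0.005, 0, -0.03, 0, 0, 0]
    - [0.032, -0.01, 0, -0.07, 0, 0, 0]
    - [0.032, -0.02, 0, -0.11, 0, 0, 0]
    - [0.032, -0.06, 0, -0.14, 0, 0, 0]
    - [0.032, -0.1, 0, -0.15, 0, 0, 0]

```text
time: 21.4
tool_pos: [0.5103, -0.0103, 0.2841]
tool_rot: [-2.941, 1.099, -0.008]
wrist_force: [1.3, 1.4, 0.4]
finger_gap: 0.032
```

```bash
python3 - <<'E'
from h import *
print(observe()['tool_pos'],observe()['wrist_force'])
for n in('top','side'):
  p,d=save(n,n+'17.png')
  if n=='top': cv2.imwrite('pics/t17c.png',cv2.resize(p[90:260,240:440,::-1],None,fx=4,fy=3.5,interpolation=cv2.INTER_CUBIC))
  for t in('bar_knob','bar_hinge','bottle','dock','pad','red_rack','lilac_rack','pot'):
    print(n,t,[(np.round(r['xyz'],4).tolist(),round(r['confidence'],2)) for r in pinpoint(t,n)])
P,u,v=cloud('top',cv2.UMat(d).get()) if 0 else cloud('top',grab_frame('top')[1])
m=(P[:,2]>.105)&(P[:,2]<.12)&(np.hypot(P[:,0]-.579,P[:,1]+.073)<.03); print('knob',m.sum(),P[m].mean(0))
E
```

```text
[ 0.5103 -0.0103  0.2841] [1.3059 1.3835 0.4021]
top bar_knob []
top bar_hinge [([0.542, -0.3981, 0.0052], 0.66)]
top bottle [([0.6643, -0.0797, -0.0023], 0.95), ([0.4781, -0.1893, -0.0015], 0.94), ([0.3669, -0.2054, 0.0029], 0.93), ([0.584, -0.215, 0.0013], 0.63)]
top dock [([0.6655, -0.0781, -0.0022], 0.97)]
top pad [([0.6629, -0.0807, 0.0008], 0.34)]
top red_rack [([0.5458, -0.3998, 0.0036], 0.64)]
top lilac_rack [([0.5825, 0.3767, -0.0015], 0.6)]
top pot [([0.7004, -0.2703, 0.0014], 0.69)]
side bar_knob []
side bar_hinge [([0.5844, 0.3778, -0.0028], 0.43)]
side bottle [([0.5806, -0.2161, -0.0015], 0.89), ([0.4749, -0.1909, -0.0006], 0.81), ([0.6637, -0.0759, -0.0005], 0.66), ([0.7021, -0.2665, -0.0015], 0.28)]
side dock [([0.6642, -0.0777, 0.0011], 0.92)]
side pad [([0.697, -0.0767, 0.0297], 0.59)]
side red_rack [([0.5457, -0.4013, -0.0018], 0.86)]
side lilac_rack [([0.5861, 0.3774, -0.0038], 0.66)]
side pot [([0.7024, -0.2653, -0.0014], 0.61)]
knob 0 [nan nan nan]<stdin>:9: RuntimeWarning: Mean of empty slice.
  ret = um.true_divide(
```

View pics/t17c.png

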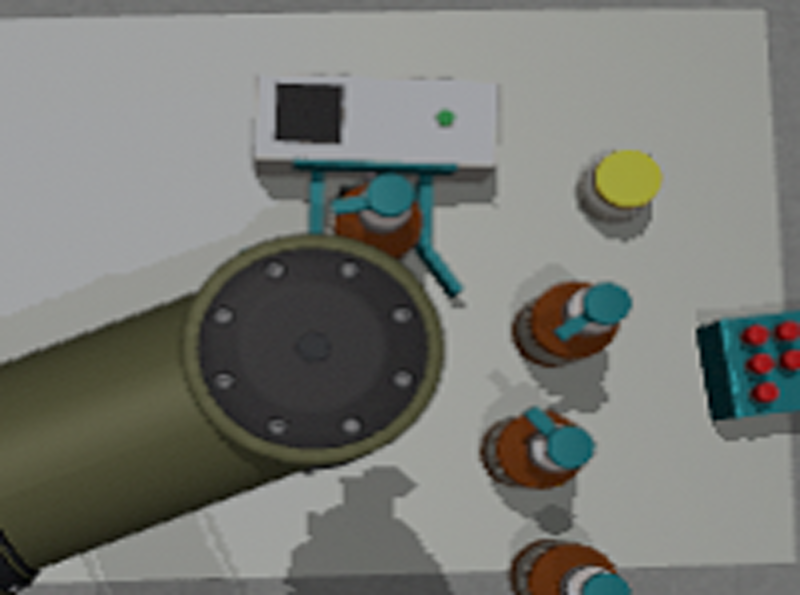

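The arm hides the bar and the bottle stands home. I'll move aside to check the bar.

Request:
drive_tool:
  deltas:
    - [0.032, -0.04, 0, 0, 0, 0, 0]
    - [0.032, -0.08, 0, 0, 0, 0, 0]
    - [0.032, -0.12, 0, 0, 0, 0, 0]
    - [0.032, -0.16, 0, 0, 0, 0, 0]
    - [0.032, -0.2, 0, 0, 0, 0, 0]

```text
time: 22.77
tool_pos: [0.3568, 0.1214, 0.2801]
tool_rot: [-2.943, 1.097, -0.001]
wrist_force: [0.0, 1.4, 0.6]
finger_gap: 0.0319
```

```bash
python3 - <<'E'
from h import *
for n in('top','side'):
  p,d=save(n,n+'18.png')
  cv2.imwrite(f'pics/{n}18c.png',cv2.resize(p[90:260,240:440,::-1],None,fx=4,fy=3.5,interpolation=cv2.INTER_CUBIC))
  for t in('bar_knob','bar_hinge','bottle'):
    print(n,t,[(np.round(r['xyz'],4).tolist(),round(r['confidence'],2)) for r in pinpoint(t,n)])
  P,u,v=cloud(n,d)
  m=(P[:,2]>.105)&(P[:,2]<.12)&(np.hypot(P[:,0]-.579,P[:,1]+.073)<.03); print('knob',m.sum(),P[m].mean(0) if m.any() else '')
print(observe()['time'])
E
```

```text
top bar_knob [([0.577, -0.0743, 0.1019], 0.58)]
top bar_hinge [([0.6205, 0.01, 0.0546], 0.63)]
top bottle [([0.4734, -0.188, -0.0029], 0.83), ([0.5827, -0.215, -0.0004], 0.79), ([0.6615, -0.0797, -0.002], 0.75), ([0.3667, -0.2074, 0.0], 0.71)]
knob 24 [ 0.5754 -0.0718  0.1142]
side bar_knob [([0.5813, -0.0689, 0.1016], 0.76), ([0.6943, -0.0784, 0.0285], 0.67)]
side bar_hinge [([0.6225, 0.006, 0.0506], 0.59), ([0.6672, -0.0737, 0.0011], 0.27)]
side bottle [([0.3642, -0.2091, -0.0002], 0.95), ([0.5785, -0.2162, 0.0005], 0.8), ([0.4774, -0.1898, -0.0006], 0.68), ([0.6658, -0.0726, -0.0016], 0.59), ([0.6617, -0.0784, -0.0029], 0.31)]
knob 35 [ 0.5778 -0.0759  0.1128]
23.1667
```

View pics/top18c.png

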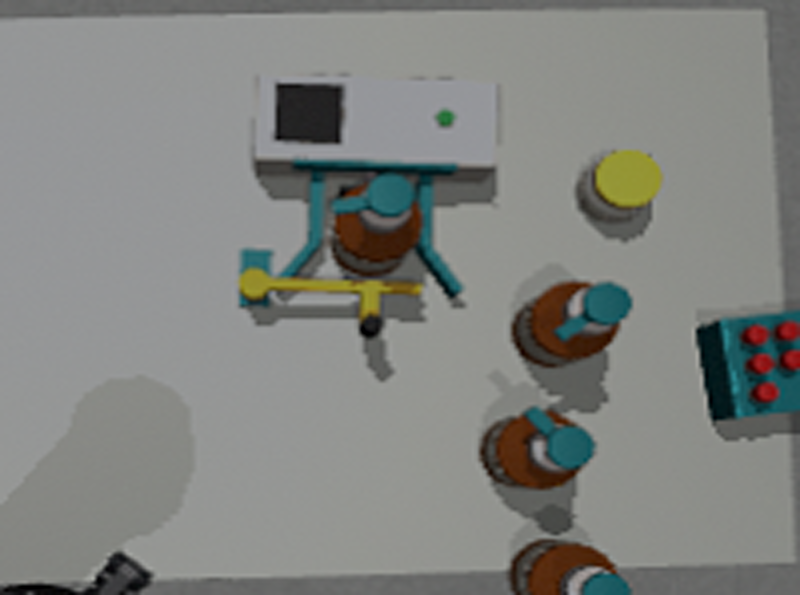

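The bar lies across the mouth, parallel to the housing. The knob is at its shut position and the bottle stands home. Handing in.

```bash
python3 -c "
from station import close_job; print(close_job())"
```

```text
the job is handed in; nothing more can be done
None
```

The bottle is standing home in the bay with the bar shut, and I've handed the job in. It reports no verdict.

- **Push:** I pushed the leftmost amber bottle low down, with the hand tilted back and the fingers part-closed as a cradle. I pressed it against the pad at about 14 N (wrist reading 13–15 N) for about 1.4 s. The fingers never gripped it.
- **Bar:** I swung the bar shut with the fingers caged loosely around the knob until it met its end stop, at about 23 N on the knob, then let go and cleared the area.

**Last checks:**
- **Bottle:** upright at about (0.662, -0.078), within a few mm of the estimated dock origin at (0.664, -0.078).
- **Bar:** the knob is at about (0.578, -0.073), the calculated shut position. In the picture the bar lies parallel to the housing to about 0.02 rad.
- **Racks and pot:** unmoved, to within detection noise of a few mm.
- **Time:** about 23 s of the 72 s allowed.

**What went wrong or disagreed:**
- **Wrong units:** the first move call used mm instead of metres. The step cap limited it and nothing was touched.
- **Joint limit:** the hand hit a joint limit behind the bottle on the first descent, so I raised it and came down again with less tilt. A camera check showed the bottle had not moved.
- **Camera disagreement:** the top and side cameras differed by up to about 7 mm on the bottle and knob, which is within their expected error.

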